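Seat the gauge block, then hold the cart gate open at 45 degrees

ROBOT

A 6-joint arm with a two-finger parallel gripper is mounted at the origin on the work surface. World frame = base frame: x ahead of the robot, y to its left, z up, the work surface at z = 0. Lengths are in m, angles in rad, forces in N, time in s.
With the tool pointing down it reaches from about 0.35 to 1 m from the base axis. Payload 7.1 kg.
Tool frame: the origin (TCP) lies between the finger pads; the fingertips stand 22 mm ahead of it and the grasp point (between the pads) lies 3 mm ahead of it; z points along the fingers, y is the line along which they close (so a half turn about z gives the same grasp; the last joint's range is limited). The gripper opens to 85 mm and grips with 20 to 120 N. Pads are 22 mm wide; open, the fingers measure 114 mm over their backs; the gripper's body (76 mm by 85 mm) begins 54 mm behind the grasp point. The pads swing forward as they close: fully open they stand 13 mm farther back than shut.
Start: joints at [-1.254, 0.423, 1.63, -0, 1.089, -0.019], TCP at [0.206, -0.59, 0.253] pointing down, gripper open.
Joint ranges: [-3, 3], [-0.9, 2.11], [0.09, 2.58], [-1.31, 4.45], [0.11, 2.69], [-2.54, 2.54]. Speed limits (rad/s): [2.39, 2.39, 3.01, 3.14, 3.14, 3.14].

INTERFACE

Orientations are given as a rotation vector (axis times angle).
In Python, from rig import manip gives the robot as it stands. The module is installed in compiled form; this text tells all that it offers. Calls block until the motion is done:
- manip.move_to(position, orientation): joint-space move of the TCP to a pose.
- manip.servo_line(position, orientation=None, rate=0.15): straight line of the TCP; orientation=None keeps the orientation; rate is the mean speed in m/s.
- manip.set_joints(angles): joint-space move.
- manip.command_gripper(opening, f_grip=None): finger opening in m; f_grip is the grip in N (None keeps the last); returns when the fingers have stopped.
- manip.hold(seconds).
- manip.solve_ik(position, orientation): joint angles nearest the present ones, or None.
- manip.camera(name): name is "scene" or "top" or "wrist"; returns a dict with "image" (384x512x3 uint8, red, green, blue), "fx", "fy", "cx", "cy" (pixels), "cam_to_world" (4x4, takes a point from camera to world coordinates); the wrist camera has in their place "mount" (4x4, takes a point from camera to tool coordinates, whose origin is the TCP and whose axes are the flange's). Camera axes: x right, y down, z forward; pixel columns grow to the right and rows downward; lengths in m; the calibration is good to about 2 mm. A picture is of the moment at which its call begins: read the wrist's pose just before it. There is no depth.
A pose or a line that the arm cannot do raises manip.IKError and nothing moves.
- manip.sign_off(): hands the job in; it is judged then, once.
Readings, each from a call of its own:
- manip.get_time(): time.
- manip.get_joint_positions(): joint angles.
- manip.get_joint_vel(): joint speeds.
- manip.get_tau(): joint torques, N m.
- manip.get_position(): TCP position.
- manip.get_ee_rot(): TCP orientation.
- manip.get_contact_force(): force on the tool from outside, world axes, zero at the start.
- manip.get_torque(): the same for the moment, N m.
- manip.get_width(): finger opening in m.
- manip.get_grip_force(): force on a finger pad.
Only numpy, scipy, OpenCV 4.12 (cv2) and the standard library are available. Lean on these libraries where they do the work, as an engineer would, in place of code of your own. Each camera call takes 0.05 s, during which the arm holds its last target. There are 200 camera calls.

TASK

Reach over the cart's closed yellow gate and slide the aluminium gauge block back along the shelf until you feel it seat flat against the angle stop, gently, so that it cannot come out with the bolt. Then lift the gate by its black sleeve, swing it out to 45 degrees from its hanging position and keep holding it there for the colleague who takes the bolt: the gate falls shut if let go, so the job finishes with the gripper still holding it. Leave the bolt, nuts, ratchet, socket and sealant bottle as they lie.

Things in the scene. Friction and masses are not known exactly. Their poses are not given: they have to be found in the camera images.
- cart: Tall grey welded cart, fixed, beyond the table's edge. Origin: on the perforated upper shelf's top (30 mm above the table), below the gate's hinge axis, midway across; x to the cart's rear (away from the robot), y left along the gate. Shelf x -20 to 380 mm, y +-320; 10 mm front lip at x -18. Front posts at y +-308, 210 mm high; side rails up to 100 mm; low trough and rail at the rear.
- gate_hinge (a point): Middle of the gate's hinge axis (a level line along the cart's y, from front post to front post), fixed on the cart 180 mm above the shelf. No rod runs along it: the space between the posts above the gate's lower bar is open.
- gate_grip (a point): Centre of the black rubber sleeve (18 mm thick, 110 mm long) on the middle of the gate's lower bar; it moves with the gate, 140 mm from the hinge axis. With the gate shut it hangs straight below the hinge, 40 mm above the shelf.
- gate (a joint): Angle of the yellow gate (a 10 mm rod bent to a wide U, hung from the two front posts, braces only near its ends, 0.5 to 0.8 kg), rad: 0 = shut, hanging straight down; grows as the lower bar swings out towards the robot and up; 45 degrees = 0.785; end of swing 1.75. The hinge is nearly free: it falls shut from any angle by its own weight.
- stop: Dark steel angle stop clamped to the shelf with two brass thumb nuts, fixed, square with the cart. Origin: foot of its front face (the face towards the robot), midway along; x points away from the robot, y along the face. The face is 90 mm long and 25 mm high; the foot and nuts reach 40 mm behind it.
- block: Matte aluminium gauge block, loose, 0.2 to 0.35 kg: 40 mm deep (x), 60 long (y), 40 high, two dark holes in its top and front. Origin: centre of its underside. It stands on the shelf with its centre 60 to 75 mm in front of the stop's face, turned up to 0.22 rad; seated, its far long face lies flat on the stop's face (centre 20 mm in front of it).
- bolt: Blued tail rotor bolt lying on the shelf along the cart's x, loose: 97 mm long, 27 mm hexagon head, 16 mm shank. Origin: on the shelf under its middle. Not to be moved.
- ratchet: Red-handled ratchet lying on the shelf along the cart's x, loose: about 205 mm long, head 36 mm wide, 36 mm high. Origin: on the shelf under its middle. Not to be moved.
- nut_a: Silver locking nut lying flat to one side of the block and stop, loose: 27 mm over flats, 17 mm high. Origin: centre of its underside. Not to be moved.
- nut_b: The second silver locking nut, the same.
- socket: Steel socket standing to one side of the block and stop, loose: 38 mm diameter, 45 mm high. Origin: centre of its underside. Not to be moved.
- seal: Small white bottle of sealant with an orange cap standing to one side of the block and stop, loose: 30 mm diameter, 65 mm high. Origin: centre of its underside. Not to be moved.
Mind the look-alikes: they are no part of the job. What is shaped like the block but brown or pink is not meant.

How it is judged:
By the outcome, as a careful person would: the job done as asked, in the order asked, and still so for the second after the job is handed in, while the arm keeps its last pose, push and grip.
It also fails if it takes over 51 s, if anything falls off the work surface, if the arm or the gripper's body presses on something with over 40 N, if the wrist force passes 120 N, or if a joint passes its speed limit or range.

## Working session

There is one attempt and no reset: what is moved stays moved. The work goes in short steps, each a Python script; the robot and the scene stay as the last script left them, time stands still between calls to the robot, and variables do not carry over. Pictures are saved under pics/ and viewed, at most 10 in all, crops included, and the job is handed in when it is done.

```bash
mkdir -p pics; python3 - <<'E'
from rig import manip
import cv2,numpy as np
for n in("scene","top"):
    c=manip.camera(n); im=c["image"][:,:,::-1]
    np.savez(f"pics/{n}.npz",**{k:c[k] for k in("fx","fy","cx","cy","cam_to_world")}); np.save(f"pics/{n}.npy",im)
    cv2.imwrite(f"pics/{n}0.png",cv2.resize(im,(800,600),interpolation=cv2.INTER_CUBIC))
    print(n,c["fx"],c["cx"],c["cy"],np.round(c["cam_to_world"],3).tolist())
E
```

```text
scene 431.12372338477957 256.2494992208077 185.32112026235475 [[0.872, 0.357, -0.335, 0.841], [0.489, -0.624, 0.61, -0.561], [0.008, -0.696, -0.718, 0.821], [0.0, 0.0, 0.0, 1.0]]
top 363.39304810476915 258.2776285841383 193.98455962279007 [[0.002, -0.99, 0.14, 0.39], [-0.999, -0.007, -0.035, 0.042], [0.036, -0.14, -0.989, 1.024], [0.0, 0.0, 0.0, 1.0]]
```

View pics/top0.png

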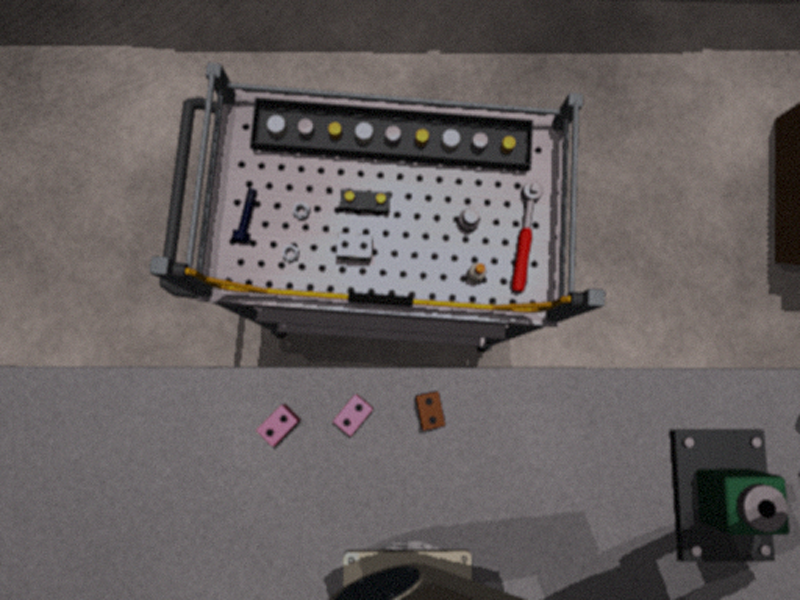

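View pics/scene0.png

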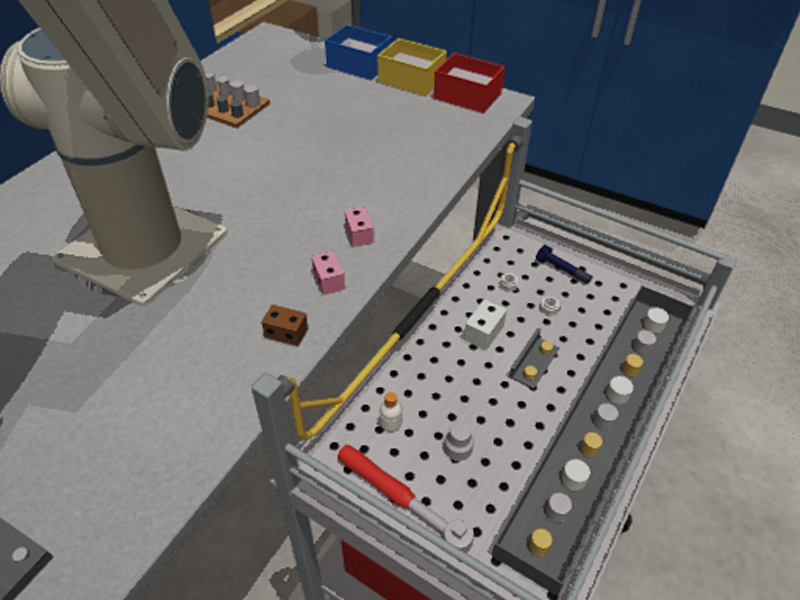

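The block is the pale one on the shelf at top view (355,247), with the stop behind it at (363,202). The pink and brown look-alikes lie on the table at (278,425), (353,415) and (430,410), and they're the wrong colour. I'll confirm with enlarged crops.

```bash
python3 - <<'E'
import cv2,numpy as np
t=np.load("pics/top.npy");s=np.load("pics/scene.npy")
cv2.imwrite("pics/tc.png",cv2.resize(t[110:200,200:280],None,fx=6.6,fy=6.6,interpolation=cv2.INTER_CUBIC))
cv2.imwrite("pics/sc.png",cv2.resize(s[170:260,240:370],None,fx=6,fy=6,interpolation=cv2.INTER_CUBIC))
E
```

```text
(no output)
```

View pics/tc.png

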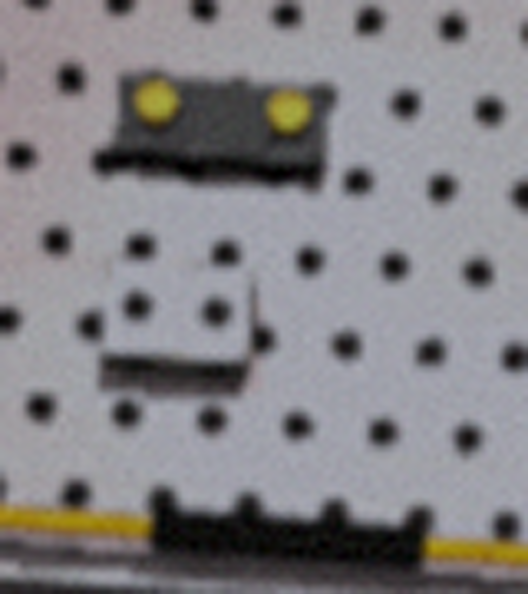

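View pics/sc.png

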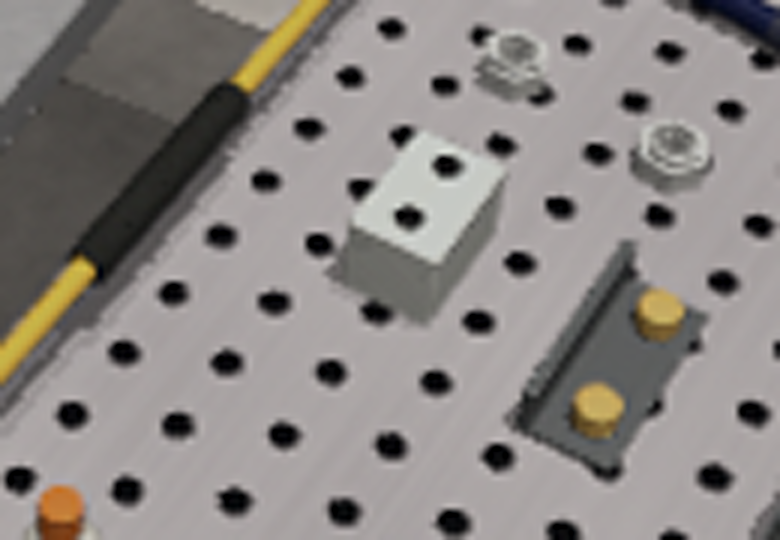

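The crop confirms it: a pale aluminium block with two holes on top, its front top edge running (103,357)-(247,362). The stop's front top edge runs (97,162)-(322,175) and the sleeve spans (153,525)-(423,545). In the scene crop the block's top corners are (425,130), (503,172), (437,265) and (350,210).

```bash
cat > h.py <<'E'
import numpy as np
def pix(n,u,v,z):
    c=np.load(f"pics/{n}.npz");T=c["cam_to_world"]
    d=T[:3,:3]@[(u-c["cx"])/c["fx"],(v-c["cy"])/c["fy"],1]
    return T[:3,3]+d*(z-T[2,3])/d[2]
t=lambda u,v,z:pix("top",200+u/6.6-.5+.076,110+v/6.6-.424,z)
s=lambda u,v,z:pix("scene",240+u/6-.42,170+v/6-.42,z)
E
python3 - <<'E'
from h import *
def show(n,f,pts,z):
    P=np.array([f(u,v,z)[:2] for u,v in pts]);d=P[0]-P[1]
    print(n,np.round(P,4).tolist(),"mean",P.mean(0).round(4),"len",np.linalg.norm(d).round(4),"yaw",np.arctan2(-d[0],d[1]).round(3))
show("blk top front edge T",t,[(103,357),(247,362)],.07)
show("blk holes T",t,[(137,306),(216,313)],.07)
show("blk bottom front T",t,[(100,388),(243,394)],.03)
show("stop top edge T",t,[(97,162),(322,175)],.055)
show("sleeve T",t,[(153,525),(423,545)],.07)
show("blk corners S front",s,[(425,130),(350,210)],.07)
show("blk corners S back",s,[(503,172),(437,265)],.07)
show("blk holes S",s,[(447,166),(408,217)],.07)
show("stop top S",s,[(630,243),(518,400)],.055)
show("sleeve S",s,[(238,90),(90,265)],.07)
q=lambda u,v,z:pix("top",u/1.5625-.18,v/1.5625-.18,z)
def q2(n,pts,z): show(n,q,pts,z)
q2("front posts top z.24",[(160,266),(595,298)],.24)
q2("nut a,b",[(302,212),(291,253)],.047)
q2("seal,socket",[(478,270),(470,218)],.08)
E
```

```text
blk top front edge T [[0.6065, 0.1233], [0.605, 0.065]] mean [0.6057 0.0941] len 0.0583 yaw -0.026
blk holes T [[0.6278, 0.1099], [0.6252, 0.0778]] mean [0.6265 0.0938] len 0.0322 yaw -0.08
blk bottom front T [[0.6022, 0.1277], [0.6002, 0.0675]] mean [0.6012 0.0976] len 0.0602 yaw -0.034
stop top edge T [[0.6928, 0.1286], [0.6884, 0.0349]] mean [0.6906 0.0817] len 0.0938 yaw -0.047
sleeve T [[0.5378, 0.102], [0.5304, -0.0065]] mean [0.5341 0.0478] len 0.1087 yaw -0.068
blk corners S front [[0.6125, 0.1242], [0.6048, 0.0707]] mean [0.6087 0.0975] len 0.0541 yaw -0.142
blk corners S back [[0.6486, 0.1187], [0.6457, 0.0619]] mean [0.6471 0.0903] len 0.0569 yaw -0.051
blk holes S [[0.6281, 0.1107], [0.6259, 0.0786]] mean [0.627  0.0946] len 0.0322 yaw -0.068
stop top S [[0.7029, 0.1222], [0.6948, 0.0292]] mean [0.6988 0.0757] len 0.0934 yaw -0.087
sleeve S [[0.5374, 0.1069], [0.5309, -0.0036]] mean [0.5342 0.0517] len 0.1107 yaw -0.058
front posts top z.24 [[0.5513, 0.3524], [0.5108, -0.2567]] mean [0.5311 0.0478] len 0.6105 yaw -0.066
nut a,b [[0.6906, 0.1875], [0.6163, 0.2046]] mean [0.6535 0.196 ] len 0.0763 yaw -1.797
seal,socket [[0.5822, -0.1181], [0.6735, -0.1057]] mean [ 0.6279 -0.1119] len 0.0921 yaw 1.705
```

Cart yaw is about -0.066. The block centre is near (0.627,0.094) and the stop face centre near (0.693,0.079). Next I'll check reachability offline for both phases.

```bash
cat >> h.py <<'E'
from scipy.spatial.transform import Rotation as Ro
psi=-.066
X=np.array([np.cos(psi),np.sin(psi),0]);Y=np.array([-np.sin(psi),np.cos(psi),0])
Z=np.array([0,0,1.])
def rv(z,y):
    return Ro.from_matrix(np.c_[np.cross(y,z),y,z]).as_rotvec()
HINGE=np.array([.5335,.049,.21])
def gate(th,tilt0,sg,grip=.002):
    "TCP pose holding the sleeve at gate angle th; tilt0 = forward lean of tool at th=0"
    a=tilt0-th
    z=np.sin(a)*X-np.cos(a)*Z; y=sg*(np.cos(a)*X+np.sin(a)*Z)
    p=HINGE+.14*(-np.sin(th)*X-np.cos(th)*Z)
    return p-grip*z,rv(z,y)
E
python3 - <<'E'
from rig import manip
from h import *
f=lambda q:None if q is None else np.round(q,2).tolist()
print(Ro.from_rotvec(manip.get_ee_rot()).as_matrix().round(2).tolist(),manip.get_contact_force())
B=np.array([.627,.0942,0])
for sg in(1,-1):
    o=rv(-Z,sg*Y)
    print("push",sg,[f(manip.solve_ik(p,o)) for p in(np.array([.40,-.1,.35]),B-.05*X+.2*Z,B-.05*X+.065*Z,B+.02*X+.065*Z)])
    for t0 in(0,.2,.35,.5):
        print("gate",sg,t0,[f(manip.solve_ik(*gate(th,t0,sg))) for th in(0,.4,.785)])
E
```

```text
[[0.94, 0.33, -0.0], [0.33, -0.94, 0.0], [0.0, -0.0, -1.0]] [-0.39945971  0.28896015 -0.1356854 ]
push 1 [[-0.27, -0.02, 1.96, 0.0, 1.2, -1.78], [0.15, 0.43, 1.76, -0.0, 0.95, -1.36], [0.15, 0.63, 1.81, -0.0, 0.7, -1.36], [0.12, 0.7, 1.65, -0.0, 0.79, -1.38]]
gate 1 0 [[0.07, 0.57, 1.92, -0.0, 0.64, 0.14], [0.06, 0.65, 1.8, 0.05, 1.09, 0.09], [0.05, 0.74, 1.7, 0.08, 1.49, 0.07]]
gate 1 0.2 [[0.09, 0.54, 2.04, -0.08, 0.37, 0.23], [0.07, 0.57, 1.92, 0.04, 0.86, 0.11], [0.06, 0.64, 1.8, 0.07, 1.29, 0.08]]
gate 1 0.35 [[0.1, 0.53, 2.13, -0.39, 0.15, 0.54], [0.08, 0.52, 2.01, 0.01, 0.67, 0.14], [0.06, 0.57, 1.88, 0.06, 1.13, 0.09]]
gate 1 0.5 [None, [0.09, 0.48, 2.1, -0.04, 0.47, 0.19], [0.07, 0.5, 1.96, 0.05, 0.96, 0.11]]
push -1 [[-0.27, -0.02, 1.96, -0.0, 1.2, 1.36], [0.15, 0.43, 1.76, -0.0, 0.95, 1.78], [0.15, 0.63, 1.81, -0.0, 0.7, 1.78], [0.12, 0.7, 1.65, -0.0, 0.79, 1.76]]
gate -1 0 [None, None, None]
gate -1 0.2 [None, None, None]
gate -1 0.35 [None, None, None]
gate -1 0.5 [[0.11, 0.54, 2.21, 3.84, 0.13, -0.53], None, None]
```

```bash
python3 - <<'E'
from rig import manip
from h import *
import cv2
B=np.array([.627,.0942,0]);o=rv(-Z,Y)
manip.move_to([.40,-.1,.35],o)
manip.command_gripper(.03,f_grip=30)
print(manip.get_time(),manip.get_width())
manip.move_to(B-.05*X+.2*Z,o)
p=manip.get_position();c=manip.camera("wrist")
cv2.imwrite("pics/w1.png",c["image"][:,:,::-1])
manip.servo_line(B-.05*X+.065*Z,rate=.1)
print(manip.get_time(),manip.get_position(),manip.get_contact_force())
E
```

```text
2.6083 0.029779948923516125
5.325 [0.5775823  0.09757276 0.06563487] [-0.13144756  0.79716813 -0.81675308]
```

View pics/w1.png

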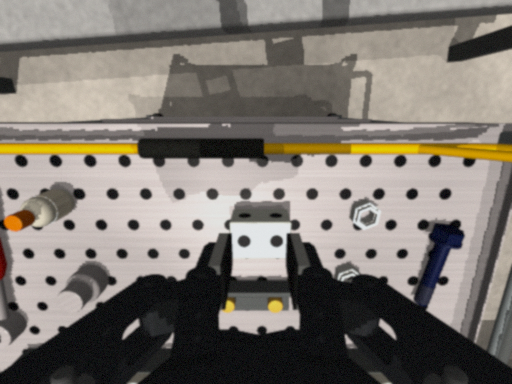

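The wrist view shows the block at (230-290, 208-258), square in front of the stop at (222-288, 282-308). The gate sleeve is at (140-263,148), and nothing stands beside the path. Now I'll push gently, watching the force.

```bash
python3 - <<'E'
from rig import manip
from h import *
import cv2
p0=np.array(manip.get_position());f0=np.array(manip.get_contact_force());t=manip.get_time()
d=0;lines=[]
while d<.085:
    d+=.004 if d<.05 else .001
    manip.servo_line(p0+d*X,rate=.04)
    f=(np.array(manip.get_contact_force())-f0)@X
    lines.append((round(d,3),round(f,1)))
    if f<-6: break
print(lines);print(manip.get_time()-t,manip.get_position(),manip.get_torque())
c=manip.camera("wrist");cv2.imwrite("pics/w2.png",c["image"][:,:,::-1])
c=manip.camera("scene");cv2.imwrite("pics/s2.png",cv2.resize(c["image"][150:260,230:370,::-1],None,fx=5.4,fy=5.4,interpolation=cv2.INTER_CUBIC))
E
```

```text
[(0.004, np.float64(-0.3)), (0.008, np.float64(0.5)), (0.012, np.float64(0.5)), (0.016, np.float64(-0.0)), (0.02, np.float64(0.4)), (0.024, np.float64(0.6)), (0.028, np.float64(-0.3)), (0.032, np.float64(-0.2)), (0.036, np.float64(0.1)), (0.04, np.float64(-0.2)), (0.044, np.float64(0.5)), (0.048, np.float64(-0.4)), (0.052, np.float64(1.0)), (0.053, np.float64(-0.3)), (0.054, np.float64(-1.2)), (0.055, np.float64(-2.0)), (0.056, np.float64(-0.9)), (0.057, np.float64(-0.6)), (0.058, np.float64(-0.0)), (0.059, np.float64(-0.7)), (0.06, np.float64(-0.1)), (0.061, np.float64(-0.5)), (0.062, np.float64(-1.2)), (0.063, np.float64(-0.8)), (0.064, np.float64(-0.1)), (0.065, np.float64(-1.2)), (0.066, np.float64(-0.1)), (0.067, np.float64(-0.7)), (0.068, np.float64(-2.9)), (0.069, np.float64(-5.5)), (0.07, np.float64(-10.2))]
7.766699999999999 [0.6452152  0.09307202 0.06544318] [0.15656336 1.45642588 0.02948721]
```

View pics/s2.png

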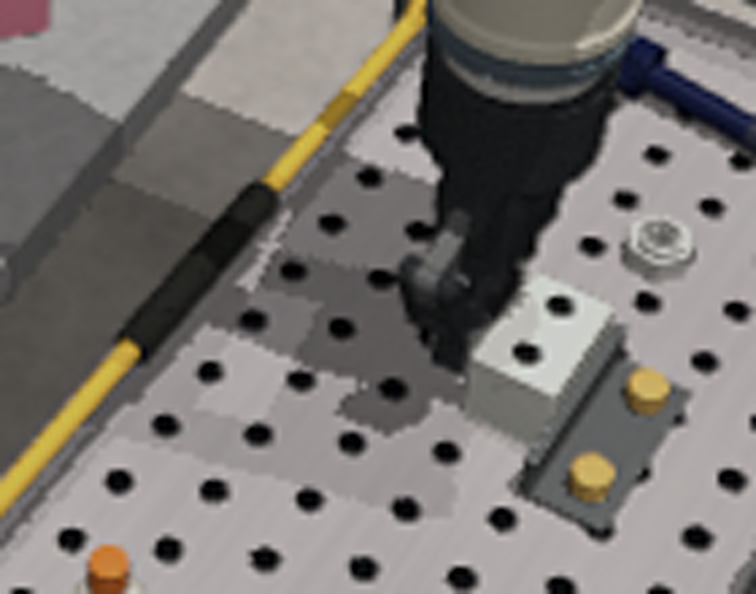

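The scene crop shows the block's rear face flush along the stop, (620,345)-(545,440). The force rose sharply to 10 N, so it is seated. Next I'll retract, go to the sleeve and grip it.

```bash
python3 - <<'E'
from rig import manip
from h import *
import cv2
p=np.array(manip.get_position())
manip.servo_line(p-.03*X,rate=.06)
manip.servo_line(p-.05*X+.14*Z,rate=.15)
q,o=gate(0,0,1)
manip.move_to(q+.1*Z,o)
manip.command_gripper(.055)
manip.servo_line(q,rate=.1)
print(manip.get_time(),manip.get_position(),manip.get_contact_force())
manip.command_gripper(.0,f_grip=60)
print(manip.get_time(),manip.get_position(),manip.get_contact_force(),manip.get_width(),manip.get_grip_force())
c=manip.camera("scene");cv2.imwrite("pics/s3.png",cv2.resize(c["image"][110:260,200:370,::-1],None,fx=4,fy=4,interpolation=cv2.INTER_CUBIC))
E
```

```text
17.825 [0.53398008 0.0490314  0.0725333 ] [ 0.6183363   0.17007079 -0.06545064]
18.2583 [0.53229606 0.04906356 0.0725196 ] [-4.9429607   0.39232682  8.10803005] 0.01612574614906689 58.93300652503967
```

View pics/s3.png

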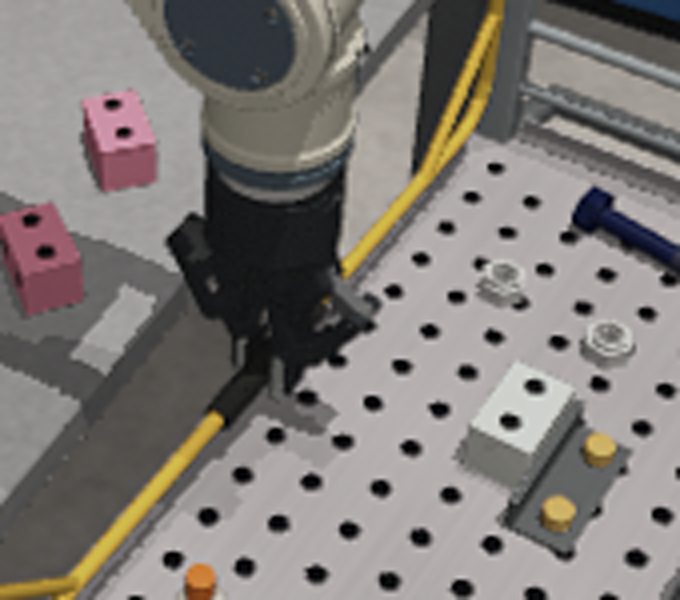

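The sleeve is held (width 16 mm, grip 59 N) and the block is still seated at (470-580, 365-490). Now I'll swing the gate on an arc, monitoring the force.

```bash
sed -i 's/\[.5335,.049,.21\]/[.5325,.049,.21]/' h.py; python3 - <<'E'
from rig import manip
from h import *
import cv2
for i,th in enumerate(np.linspace(0,.785,11)[1:]):
    manip.servo_line(*gate(th,0,1),rate=.06)
    f=manip.get_contact_force();print(round(th,2),np.round(f,1),round(manip.get_width(),4))
    if np.linalg.norm(f)>45: print("STOP");break
manip.hold(.3)
p=np.array(manip.get_position());print(manip.get_time(),p,manip.get_contact_force())
print("target",gate(.785,0,1)[0])
for n in("scene","top"):
    c=manip.camera(n);np.save(f"pics/{n}4.npy",c["image"][:,:,::-1])
a=np.load("pics/scene4.npy");b=np.load("pics/top4.npy")
cv2.imwrite("pics/f4.png",cv2.resize(np.vstack([a[60:290,100:400],b[35:205,95:395]]),None,fx=1.5,fy=1.5,interpolation=cv2.INTER_CUBIC))
E
```

```text
0.08 [ 1.  -0.2  3. ] 0.0162
0.16 [1.2 0.1 5.3] 0.0163
0.24 [ 2.3 -0.5  4.9] 0.0161
0.31 [4.5 0.5 4.1] 0.0162
0.39 [ 3.8 -0.2  4.3] 0.0163
0.47 [ 5.  -0.7  3.9] 0.0161
0.55 [ 6.2 -0.1  3. ] 0.0162
0.63 [6.5 0.8 3.8] 0.0162
0.71 [7.  0.1 2.3] 0.0164
0.78 [ 6.8 -0.3  1.7] 0.016
21.9583 [0.43627916 0.05545571 0.11170749] [7.17532139 0.06504651 1.64460114]
target [0.43517049 0.05543309 0.11238042]
```

View pics/f4.png

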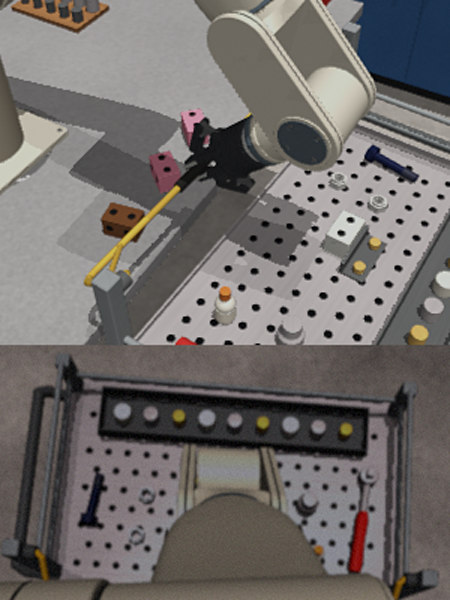

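The gate is out with the sleeve gripped, and the other items are undisturbed. The arm sags about 1 mm, which puts the gate at roughly 44.4°, so I'll nudge it slightly and hand in.

```bash
python3 - <<'E'
from rig import manip
from h import *
manip.servo_line(*gate(.795,0,1),rate=.03);manip.hold(.5)
p=np.array(manip.get_position());z=Ro.from_rotvec(manip.get_ee_rot()).as_matrix()[:,2]
r=p+.002*z-HINGE
print(np.degrees(np.arctan2(-r@X,-r[2])),manip.get_width(),manip.get_grip_force(),manip.get_time(),np.abs(manip.get_joint_vel()).max())
print(manip.sign_off())
E
```

```text
45.06817205075952 0.016027278214752378 59.67796504497528 22.8083 0.00127957484644171
the job is handed in; nothing more can be done
None
```

The gauge block is seated flush against the angle stop (push stopped at 10 N), the gate is held by its sleeve at about 45° with the gripper still closed, the other items show no sign of having moved in the pictures, and the job was handed in at 22.8 s.

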